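Stand the picture in the desk carousel and hold the carousel facing front

ROBOT

A 6-joint arm with a two-finger parallel gripper is mounted at the origin on the work surface. World frame = base frame: x ahead of the robot, y to its left, z up, the work surface at z = 0. Lengths are in m, angles in rad, forces in N, time in s.
With the tool pointing down it reaches from about 0.225 to 0.875 m from the base axis. Payload 3.4 kg.
Tool frame: the origin (TCP) lies midway between the tips of the shut fingers; the grasp point (between the pads) lies 19 mm behind it (pinch_z is the distance from the TCP to the grasp point, in m); z points along the fingers, y is the line along which they close (so a half turn about z gives the same grasp; the last joint's range is limited). The gripper opens to 85 mm and grips with 20 to 120 N. Pads are 22 mm wide; open, the fingers measure 114 mm over their backs; the gripper's body (76 mm by 85 mm) begins 54 mm behind the grasp point. The pads swing forward as they close: fully open they stand 13 mm farther back than shut.
Start: joints at [1.106, 0.276, 1.505, -0, 1.361, -0.121], TCP at [0.194, 0.541, 0.231] pointing down, gripper open.
Joint ranges: [-2.89, 2.89], [-0.75, 2.08], [0.22, 2.7], [-1.18, 4.32], [0.11, 2.71], [-2.7, 2.7]. Speed limits (rad/s): [2.57, 2.57, 3.14, 3.14, 3.14, 3.14].

INTERFACE

Orientations are given as a unit quaternion [w, x, y, z].
In Python, from rig import get_state, get_image, sign_off, pinch_z gives the robot as it stands.
- The arm moves only by the tool send_rows, never from a script. Its argument "steps" is one flat list of numbers, 5 for each row, row after row: the gripper's target within -1 to 1 (fully open at 1, half-way at 0, shut at -1), then the shift along the tool's x, y, z in cm, then the turn about the tool's z in degrees. In form: [gripper, x, y, z, roll, gripper, x, y, z, roll, ...]. A call has 1 to 12 rows; each row shifts and turns the commanded pose from where the row before left it, along the tool's axes as they then stand; what a row does not reach is not made up. A row lasts 1/10 s, in which the tool goes at most 50 mm and 8.59 degrees, less where a joint would pass 70% of its speed; a pose out of reach is approached as far as the arm can. A call is refused whole if a number of a shift passes 5 or a number of a turn 8.59, either way. A call with a gripper value outside its range is refused whole. The fingers move at their own pace and stop on an object; "newtons" is the grip in N (left out, the last holds). Time passes only in rows, so rows that do not move let the fingers close. It gives the time, the measured TCP pose, the force, the opening and the grip force at its end, in the units of the state.
- get_state(): the state, without advancing time (a new reading comes with each control period).
- get_image(name): name is "scene" or "side" or "wrist"; returns a dict with "color" (400x640x3 uint8, red, green, blue), "mtx" (3x3 intrinsics, pixels), "k1" (the pictures are not rectified: a ray, as slopes to the right and down, at radius r is drawn at 1 + k1 r^2 times it, then the intrinsics apply), "T" (4x4, takes a point from camera to world coordinates); the wrist camera has in their place "mount" (4x4, takes a point from camera to tool coordinates, whose origin is the TCP and whose axes are the flange's). Camera axes: x right, y down, z forward; pixel columns grow to the right and rows downward; lengths in m; the calibration is good to about 2 mm. A picture is of the moment at which its call begins: read the wrist's pose just before it. There is no depth.
- sign_off(): hands the job in; it is judged then, once.
The state is a dict: "clock": time; "qpos": joint angles; "qd": joint speeds; "effort": joint torques, N m; "position": TCP position; "ee_rot": TCP orientation; "contact_force": force on the tool from outside, world axes, zero at the start; "moment": the same for the moment, N m; "width": finger opening in m; "gripper_force": force on a finger pad.
Only numpy, scipy, OpenCV 4.12 (cv2) and the standard library are available. Lean on these libraries where they do the work, as an engineer would, in place of code of your own. Each camera call takes 0.05 s, during which the arm holds its last target. There are 200 camera calls.

TASK

Take the small framed picture off its easel, stand it upright in the empty outer slot of the rack on the desk carousel and let go of it. Then take the carousel by the wooden grip bar on its centre post, turn it until the rack is lined up with the brass front tab of the base, and finish while still gripping the bar, holding the carousel still there; leave the other things on the desk where they are.

Things in the scene. Friction and masses are not known exactly. Their poses are not given: they have to be found in the camera images.
- picture: Framed picture, a flat aluminium-edged panel: 90 mm wide (own y), 110 tall (own z), 10 thick (own x; printed side, a palm tree, looks along -x, back is dark wood), about 150 g. Origin: centre of its bottom edge. It starts leaning in the easel, top tipped back 0.26 rad, bottom edge 20 mm above the desk, its upper half free on both sides. Either side may face outwards in the rack.
- easel: Fixed dark-wood easel, origin on the desk under the middle of the picture's bottom edge; own -x is its front. Its tray (100 mm wide) is tilted like the picture: a lip 8 mm high in front, 3 mm ahead of the picture, and two back posts 50 mm high measured along the picture. The picture is drawn out upwards along its own plane.
- carousel_base: Fixed round base of the carousel, 210 mm across and 18 mm high; origin on the desk at the carousel's axis. Own -x is the front, where a flat brass tab (22 mm wide) sticks out to 150 mm from the axis.
- front_tab (a point): Top of the outer end of the brass front tab, 150 mm from the axis, 14 mm above the desk.
- turntable (a joint): Angle of the carousel's deck on its base, rad; 0 (or a full turn, 6.28) when the rack is exactly at the front tab, grows counter-clockwise seen from above; turns either way, two turns and more, against friction of about 0.05 N m; stays where it is left. 0.8 to 5.4 at the start. The deck carries rack, grip bar and three steel pen cups (54 mm across, 75 high, pens to 112 mm above the deck).
- slot (a point): Centre of the floor of the rack's empty outer slot, on the deck's top, 80 mm from the axis. Own x points to the carousel's axis (across the slot), own y runs along the slot, z up. Slot 16 mm wide, 98 long; walls 5 thick, 40 high (30 at the ends). A block of cards fills the inner slot, 52 mm high, 14 to 32 mm from this point towards the axis.
- rack_rim (a point): Point on the rim of the deck (dark-wood disc, 240 mm across, its top 34 mm above the desk), outside the middle of the rack, 118 mm from the axis. It must come to the side of the front tab.
- bar (a point): Wooden grip bar on top of the carousel's steel centre post, turning with the deck: 60 mm long (own y, parallel to the rack's slots), 16 mm thick (own x), 30 mm high (own z). This point: centre of its top, on the carousel's axis, 152 mm above the desk.
- stapler: Bystander: black stapler, 130 x 36 x 48 mm, standing between easel and carousel. Origin under its centre.
- mug: Bystander: white mug, 80 mm across, 95 mm high, handle at own +y. Origin under its centre.
- calculator: Bystander: grey calculator, 130 x 76 x 16 mm. Origin under its centre.
- notebook: Bystander: closed notebook, 106 x 150 x 18 mm. Origin under its centre.
- tape_dispenser: Bystander: black tape dispenser, 140 x 50 x 86 mm. Origin under its centre.
- hole_punch: Bystander: steel hole punch, 110 x 90 x 75 mm. Origin under its centre.
- basket: Bystander: cork bowl, 150 mm across, 45 mm high. Origin under its centre.
Things that resemble listed ones, but are neither listed nor needed, are in the scene too. Leave any purple, red or turquoise look-alike of the picture alone.

How it is judged:
By the outcome, as a careful person would: the job done as asked, in the order asked, and still so for the second after the job is handed in, while the arm keeps its last pose, push and grip.
It also fails if it takes over 72 s, if anything falls off the work surface, if the arm or the gripper's body presses on something with over 40 N, if the wrist force passes 120 N, or if a joint passes its speed limit or range.

## Working session

There is one attempt and no reset: what is moved stays moved. The work goes in short steps, Python scripts to look and compute and a tool call to move; the robot and the scene stay as the last step left them, time stands still between calls to the robot, and variables do not carry over. Pictures are saved under pics/ and viewed, at most 10 in all, crops included, and the job is handed in when it is done.

Besides the shell and the picture viewer there is one more tool, called after "Emit:" in YAML: its name, and indented under it one key for each argument. send_rows: Moves the arm, as the interface text tells. Its arguments: {"type":"object","properties":{"steps":{"type":"array"},"newtons":{"type":"number"}},"required":["steps"]}

```bash
mkdir -p pics; cat > h.py <<'E'
import numpy as np,cv2
from rig import get_state,get_image,sign_off,pinch_z
from scipy.spatial.transform import Rotation as R
def rot(q): return R.from_quat([q[1],q[2],q[3],q[0]]).as_matrix()
def cam(name):
    s=get_state(); im=get_image(name)
    if 'T' not in im:
        T=np.eye(4);T[:3,:3]=rot(s['ee_rot']);T[:3,3]=s['position'];im['T']=T@im['mount']
    return im
def save(im,fn,crop=None,sc=1):
    c=im['color'][:,:,::-1]
    if crop: c=c[crop[1]:crop[3],crop[0]:crop[2]]
    cv2.imwrite(fn,cv2.resize(c,None,fx=sc,fy=sc,interpolation=cv2.INTER_CUBIC))
def ray(im,u,v):
    p=cv2.undistortPoints(np.array([[[u,v]]],float),im['mtx'],np.array([im['k1'],0,0,0.])).ravel()
    return im['T'][:3,3],im['T'][:3,:3]@np.array([p[0],p[1],1])
def onz(im,u,v,z):
    o,d=ray(im,u,v);return o+d*(z-o[2])/d[2]
def proj(im,P):
    T=np.linalg.inv(im['T']);rv=cv2.Rodrigues(T[:3,:3])[0]
    return cv2.projectPoints(np.array(P,float).reshape(-1,1,3),rv,T[:3,3],im['mtx'],np.array([im['k1'],0,0,0.]))[0].reshape(-1,2)
E
python3 - <<'E'
from h import *
import pickle
print(get_state(),pinch_z)
ims={n:cam(n) for n in ['scene','side','wrist']}
pickle.dump(ims,open('i0.pkl','wb'))
for n in ims: save(ims[n],f'pics/{n}0.png',None,1.25 if n!='wrist' else 1); print(n,ims[n]['T'].round(3).tolist(),ims[n]['mtx'].round(1).tolist(),ims[n]['k1'])
print(ims['wrist']['mount'].round(3).tolist())
E
```

```text
{'clock': 0.0, 'qpos': array([ 1.10601572e+00,  2.76585446e-01,  1.50615491e+00,  1.15965429e-05,
        1.36071024e+00, -1.21028813e-01]), 'qd': array([-1.69376655e-05, -1.79380785e-04,  3.40926421e-04, -7.33064154e-04,
        3.61029282e-04, -5.80786649e-04]), 'effort': array([ 8.05800482e-04, -4.16773474e+01, -2.45805216e+01, -1.02259232e-04,
        1.08672353e-02,  1.05285798e-05]), 'position': array([0.19355869, 0.54086493, 0.23043649]), 'ee_rot': array([-2.73653736e-04,  1.71032029e-01,  9.85265031e-01, -8.87767166e-04]), 'contact_force': array([ 0.40012413,  0.52236998, -0.0917049 ]), 'moment': array([-0.02187358,  0.02026663, -0.06776658]), 'gripper_force': 0.0, 'width': 0.08547947047183688} 0.0187
scene [[0.252, 0.607, -0.753, 1.608], [0.968, -0.164, 0.192, -0.298], [-0.007, -0.777, -0.629, 1.049], [0.0, 0.0, 0.0, 1.0]] [[486.8, 0.0, 319.8], [0.0, 486.8, 197.9], [0.0, 0.0, 1.0]] -0.14111974896139762
side [[0.853, -0.221, 0.473, -0.17], [-0.521, -0.406, 0.75, -1.028], [0.026, -0.887, -0.462, 0.738], [0.0, 0.0, 0.0, 1.0]] [[476.5, 0.0, 311.2], [0.0, 476.5, 196.4], [0.0, 0.0, 1.0]] -0.03321419903966285
wrist [[0.337, 0.892, 0.301, 0.115], [0.942, -0.319, -0.109, 0.568], [-0.001, 0.32, -0.947, 0.373], [0.0, 0.0, 0.0, 1.0]] [[326.6, 0.0, 320.8], [0.0, 326.6, 200.6], [0.0, 0.0, 1.0]] 0.0018710034992499255
[[0.0, -0.947, -0.32, 0.083], [1.0, -0.0, 0.001, -0.001], [-0.001, -0.32, 0.947, -0.142], [0.0, 0.0, 0.0, 1.0]]
```

View pics/scene0.png

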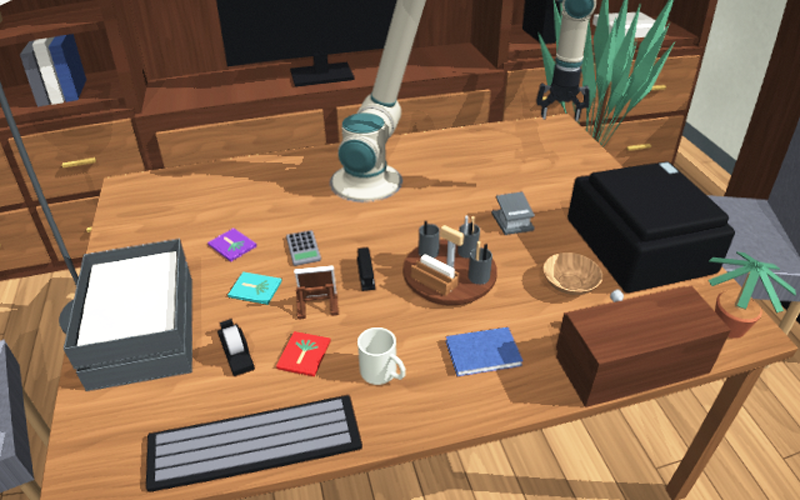

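View pics/side0.png

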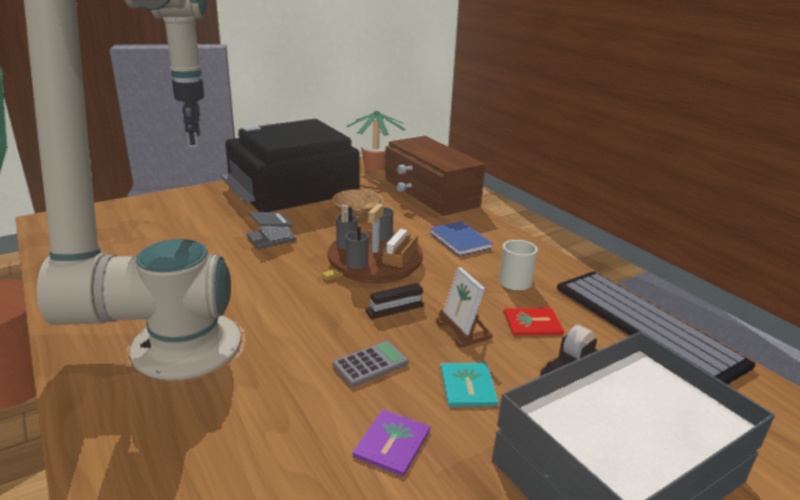

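The picture stands on the easel at scene (315,285) and side (463,300) in the 1.25x views. Purple, turquoise and red panels lie flat and are the look-alikes. The carousel is at scene (450,265), side (375,250), and its brass tab is at side (330,274). Next I'll view one enlarged composite to confirm and measure.

```bash
python3 - <<'E'
from h import *
import pickle
ims=pickle.load(open('i0.pkl','rb'))
def c(n,b): return cv2.resize(ims[n]['color'][b[1]:b[3],b[0]:b[2],::-1],(400,300),interpolation=cv2.INTER_CUBIC)
B=[('scene',(310,165,410,240)),('side',(250,145,350,220)),('scene',(225,195,305,255)),('side',(335,205,415,265))]
t=[c(*b) for b in B]
cv2.imwrite('pics/comp.png',np.vstack([np.hstack(t[:2]),np.hstack(t[2:])]))
E
```

```text
(no output)
```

View pics/comp.png

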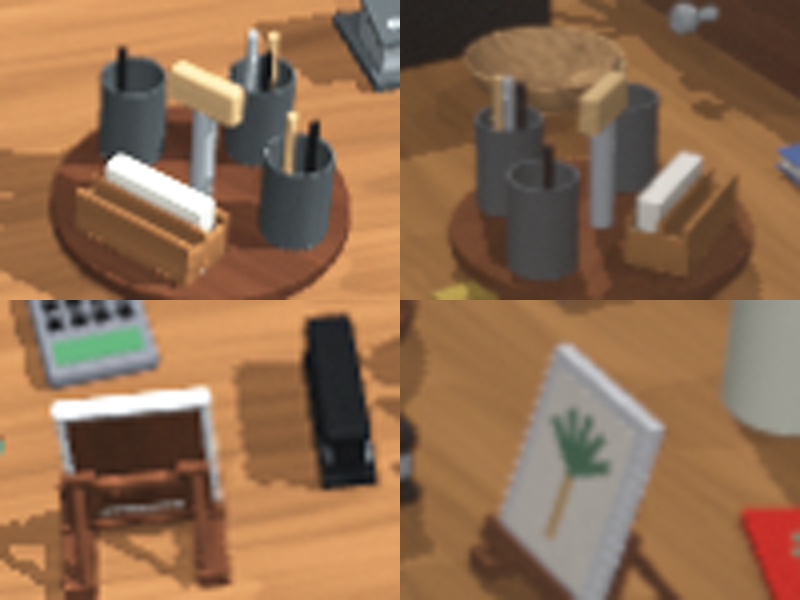

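The composite confirms it: the easel holds the aluminium-edged palm picture, the only one standing and uncoloured. Its top edge runs (54,411)–(210,396) in the lower-left panel. The rack has the white card block on the inner side and the empty slot outside it, and the bar top runs about (178,66)–(239,98) in the upper-left panel.

```bash
python3 - <<'E'
from h import *
import pickle
ims=pickle.load(open('i0.pkl','rb'));S,D=ims['scene'],ims['side']
z=.126
for im,pts in((S,[(225+54/5,195+111/5),(225+210/5,195+96/5)]),(D,[(335+163/5,205+46/5),(335+258/5,205+130/5)])):
    a,b=[onz(im,*p,z) for p in pts];print('pic',a.round(4),b.round(4),np.linalg.norm(a-b).round(4),((a+b)/2).round(4),np.arctan2(*(b-a)[1::-1]).round(3))
for im,pts in((S,[(310+178/4,165+66/4),(310+239/4,165+98/4)]),(D,[(250+190/4,145+103/4),(250+218/4,145+74/4)])):
    a,b=[onz(im,*p,.152) for p in pts];print('bar',a.round(4),b.round(4),np.linalg.norm(a-b).round(4),((a+b)/2).round(4),np.arctan2(*(b-a)[1::-1]).round(3))
# brass tab
hsv=cv2.cvtColor(D['color'],cv2.COLOR_RGB2HSV)[205:230,250:285]
m=((hsv[...,0]>21)&(hsv[...,0]<34)&(hsv[...,1]>120)).astype(np.uint8)
ys,xs=np.nonzero(m);print(len(xs));
if len(xs): p=(xs.mean()+250,ys.mean()+205);print(p,xs.min()+250,xs.max()+250,ys.min()+205,ys.max()+205,onz(D,*p,.014))
# deck rim ellipse scene: dark wood leftmost/rightmost points at z .034
for im,pts in((S,[(310+50/4,165+205/4),(310+351/4,165+200/4)]),(D,[(250+48/4,145+232/4),(250+353/4,145+240/4)])):
    print('rim',[onz(im,*p,.034).round(3) for p in pts])
print('rackends',[onz(S,310+x/4,165+y/4,.074).round(3) for x,y in((77,195),(180,250),(228,218))])
print('stapler', onz(S,225+340/5,195+100/5,.048))
E
```

```text
pic [ 0.5251 -0.2737  0.126 ] [ 0.5354 -0.1838  0.126 ] 0.0905 [ 0.5303 -0.2288  0.126 ] 1.456
pic [ 0.5334 -0.1897  0.126 ] [ 0.5234 -0.2795  0.126 ] 0.0904 [ 0.5284 -0.2346  0.126 ] -1.681
bar [0.4844 0.0977 0.152 ] [0.5342 0.1296 0.152 ] 0.0591 [0.5093 0.1136 0.152 ] 0.571
bar [0.4797 0.0844 0.152 ] [0.5254 0.1207 0.152 ] 0.0584 [0.5025 0.1026 0.152 ] 0.672
22
(np.float64(262.6363636363636), np.float64(218.36363636363637)) 259 266 217 220 [0.36774061 0.09656886 0.014     ]
rim [array([ 0.484, -0.004,  0.034]), array([0.541, 0.229, 0.034])]
rim [array([0.393, 0.151, 0.034]), array([0.594, 0.027, 0.034])]
rackends [array([0.523, 0.007, 0.074]), array([0.603, 0.064, 0.074]), array([0.578, 0.11 , 0.074])]
stapler [ 0.46981227 -0.09578329  0.048     ]
```

Emit:
send_rows:
  steps: [1, 0, 0, -0.5, 8.5, 1, 0, 0, -0.5, 8.5, 1, 0, 0, -0.5, 8.5, 1, 0, 0, -0.5, 8.5, 1, 0, 0, -0.5, 8.5, 1, 0, 0, -0.5, 8.5, 1, 0, 0, -0.5, 8.5, 1, 0, 0, -0.5, 8.5, 1, 0, 0, 0, 8.5]

```text
clock: 1.05
position: [0.1939, 0.5416, 0.2718]
ee_rot: [-0.0, 0.746, 0.666, 0.0]
contact_force: [-0.0, 0.3, -0.4]
width: 0.0854
gripper_force: 0.0
```

Emit:
send_rows:
  steps: [1, -3.6, 2.7, 0, 0, 1, -3.6, 2.7, 0, 0, 1, -3.6, 2.7, 0, 0, 1, -3.6, 2.7, 0, 0, 1, -3.6, 2.7, 0, 0, 1, -3.6, 2.7, 0, 0, 1, -3.6, 2.7, 0, 0, 1, -3.6, 2.7, 0, 0, 1, -3.6, 2.7, 0, 0, 1, -3.6, 2.7, 0, 0, 1, -3.6, 2.7, 0, 0, 1, -3.6, 2.7, 0, 0]

```text
clock: 2.25
position: [0.4697, 0.0752, 0.2712]
ee_rot: [-0.0, 0.744, 0.668, 0.0]
contact_force: [-0.2, 0.5, -0.6]
width: 0.0857
gripper_force: 0.0
```

Emit:
send_rows:
  steps: [1, 0, 0, 0, 0, 1, 0, 0, 0, 0, 1, 0, 0, 0, 0]

```text
clock: 2.55
position: [0.4685, 0.0776, 0.2711]
ee_rot: [-0.001, 0.744, 0.668, -0.0]
contact_force: [-0.3, 0.9, 0.3]
width: 0.0854
gripper_force: 0.0
```

```bash
cat >> h.py <<'E'
def yaw(s): M=rot(s['ee_rot']);return np.arctan2(M[1,1],M[0,1])
def go(p,y=None):
    "tool-frame cm to p at current yaw, after roll deg to yaw y"
    s=get_state();c=yaw(s);y=c if y is None else y
    X=np.array([-np.sin(y),np.cos(y),0]);Y=np.array([np.cos(y),np.sin(y),0]);d=np.array(p)-s['position']
    print('t',round(s['clock'],2),'pos',s['position'].round(4),'yaw',round(c,4),'| roll',round(np.degrees(c-y),2),'shift cm',np.round([d@X*100,d@Y*100,-d[2]*100],2))
E
python3 - <<'E'
from h import *
import pickle
s=get_state();print(s['position'],yaw(s),s['qpos'].round(2),s['ee_rot'])
w=cam('wrist');pickle.dump(w,open('w1.pkl','wb'));save(w,'pics/w1.png')
print(proj(w,[[.506,.109,.152],[.356,.095,.014],[.53,-.232,.126]]).round())
E
```

```text
[0.46851841 0.07763187 0.27105009] -0.10771693118945161 [0.02 0.1  1.63 0.   1.41 0.12] [-6.47012437e-04  7.44146698e-01  6.68015902e-01 -1.63838371e-04]
[[364. 151.]
 [229. 156.]
 [400. 425.]]
```

View pics/w1.png

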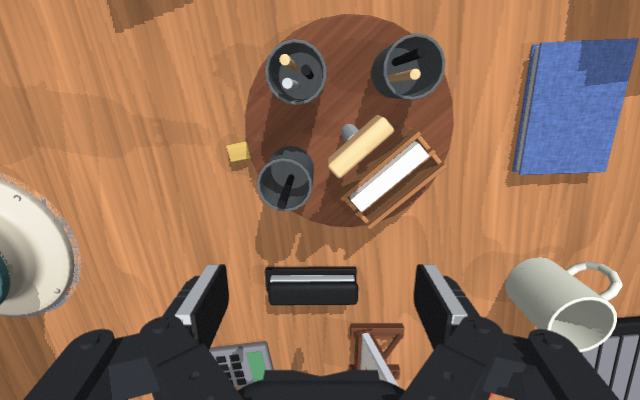

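The wrist view shows the whole carousel: bar at (361,147), white cards (350–428,142–210) with the empty slot on their lower-right side, brass tab at (237,152), and the picture top at (375,360).

```bash
python3 - <<'E'
from h import *
import pickle
w=pickle.load(open('w1.pkl','rb'));hsv=cv2.cvtColor(w['color'],cv2.COLOR_RGB2HSV)
def blob(lo,hi,box):
    m=cv2.inRange(hsv,np.array(lo),np.array(hi));k=np.zeros_like(m);x0,y0,x1,y1=box;k[y0:y1,x0:x1]=m[y0:y1,x0:x1]
    c=max(cv2.findContours(k,0,1)[0],key=cv2.contourArea);return c[:,0,:].astype(float)
def rect(c,z,n):
    P=np.array([onz(w,u,v,z)[:2] for u,v in c]);r=cv2.minAreaRect((P*1000).astype(np.float32))
    b=cv2.boxPoints(r)/1000;e=[b[1]-b[0],b[2]-b[1]];e=max(e,key=np.linalg.norm)
    print(n,len(c),np.round(r[0],1),np.round(r[1],1),'dir',np.arctan2(e[1],e[0]).round(4)%np.pi)
    return np.array(r[0])/1000
print(hsv[147,361],hsv[170,345],hsv[175,390],hsv[152,237],hsv[200,330],hsv[300,200])
rect(blob((0,0,185),(179,40,255),(340,130,440,220)),.086,'cards')
rect(blob((15,70,200),(28,160,255),(320,105,400,185)),.152,'bar')
t=rect(blob((18,110,120),(32,255,255),(220,135,252,170)),.014,'tab')
# deck rim points -> circle at z=.034
P=np.array([onz(w,u,v,.034)[:2] for u,v in[(245,122),(453,115),(349,14),(349,227)]]);print(P.round(4))
b=np.array([P[:,0].mean(),(P[0,1]+P[1,1])/2]);print((P[0]+P[1])/2,(P[2]+P[3])/2)
S=[(300+0,0)]
E
```

```text
[ 22  76 252] [ 21  86 247] [ 30   1 253] [ 21 131 227] [  9 133  94] [128  26  40]
cards 166 [535.9  67.3] [89.5 21.8] dir 0.6332
bar 134 [503.3 112.2] [57.8 14.8] dir 0.631
tab 69 [367.5  99.4] [25.6 22.1] dir 0.0896
[[ 0.3873  0.1342]
 [ 0.6214  0.1167]
 [ 0.5132  0.2295]
 [ 0.4942 -0.0071]]
[0.50438345 0.12548377] [0.50370748 0.11121543]
```

Emit:
send_rows:
  steps: [1, -3.77, 0.87, 0.64, 0, 1, -3.77, 0.87, 0.64, 0, 1, -3.77, 0.87, 0.64, 0, 1, -3.77, 0.87, 0.64, 0, 1, -3.77, 0.87, 0.64, 0, 1, -3.77, 0.87, 0.64, 0, 1, -3.77, 0.87, 0.64, 0, 1, -3.77, 0.87, 0.64, 0, 1, 0, 0, 0, 0, 1, 0, 0, 0, 0]

```text
clock: 3.6
position: [0.5059, -0.2294, 0.2197]
ee_rot: [-0.001, 0.744, 0.668, 0.0]
contact_force: [-0.0, 0.5, 0.1]
width: 0.0855
gripper_force: 0.0
```

```bash
python3 - <<'E'
from h import *
import pickle
s=get_state();print(s['clock'],s['position'],yaw(s))
w=cam('wrist');pickle.dump(w,open('w2.pkl','wb'));save(w,'pics/w2.png')
print(proj(w,[[.535,-.184,.126],[.525,-.274,.126],[.501,-.229,.02]]).round())
E
```

```text
3.6 [ 0.50592256 -0.22942226  0.21972594] -0.1078179421227447
[[355. 139.]
 [351. 253.]
 [317. 171.]]
```

View pics/w2.png

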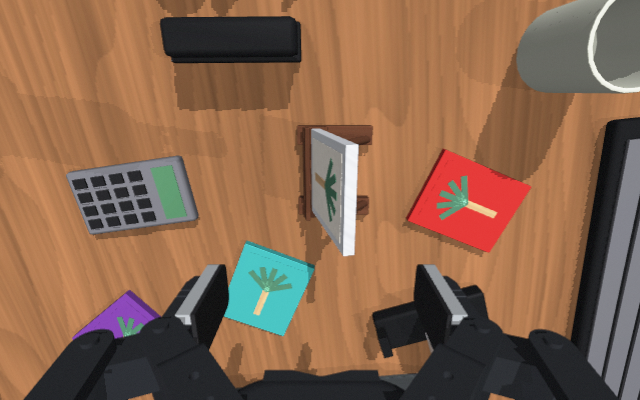

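The top edge of the picture runs from (351,146) to (349,253), and the printed side is towards pixel-left.

```bash
python3 - <<'E'
from h import *
import pickle
w=pickle.load(open('w2.pkl','rb'))
a,b=onz(w,351,146,.126),onz(w,349,253.5,.126);c=(a+b)/2;y=np.arctan2(*(a-b)[1::-1])-np.pi/2
print(a,b,np.linalg.norm(a-b),c,y)
u=np.array([np.cos(y),np.sin(y)]);B=c[:2]-.0283*u;print('B',B)
go([*(B+.003*u),.09],y)
E
```

```text
[ 0.53169432 -0.18842946  0.126     ] [ 0.5233264  -0.27458049  0.126     ] 0.08655646803906197 [ 0.52751036 -0.23150497  0.126     ] -0.09682707792123613
B [ 0.49934292 -0.22876905]
t 3.65 pos [ 0.5059 -0.2288  0.22  ] yaw -0.1068 | roll -0.57 shift cm [-0.06 -0.35 13.  ]
```

Emit:
send_rows:
  steps: [1, 0, -0.35, 1, -0.57, 1, 0, 0, 3, 0, 1, 0, 0, 3, 0, 1, 0, 0, 2.5, 0, 1, 0, 0, 2, 0, 1, 0, 0, 1.5, 0, 1, 0, 0, 0, 0, 1, 0, 0, 0, 0]

```text
clock: 4.45
position: [0.5023, -0.2289, 0.0903]
ee_rot: [-0.0, 0.74, 0.672, 0.0]
contact_force: [-0.0, -0.4, 0.3]
width: 0.0855
gripper_force: 0.0
```

Emit:
send_rows:
  steps: [0.6, 0, 0, 0, 0, 0.3, 0, 0, 0, 0, 0, 0, 0, 0, 0, -0.2, 0, 0, 0, 0, -0.4, 0, 0, 0, 0, -0.5, 0, 0, 0, 0, -0.6, 0, 0, 0, 0, -0.7, 0, 0, 0, 0, -1, 0, 0, 0, 0, -1, 0, 0, 0, 0, -1, 0, 0, 0, 0, -1, 0, 0, 0, 0]
  newtons: 30

```text
clock: 5.65
position: [0.5016, -0.2299, 0.09]
ee_rot: [-0.001, 0.741, 0.672, -0.0]
contact_force: [-2.7, -0.5, 4.0]
width: 0.0095
gripper_force: 29.8
```

```bash
python3 - <<'E'
from h import *
s=get_state();print(s['clock'],s['position'],s['width'],s['gripper_force'],s['contact_force'])
a=cam('side');w=cam('wrist')
c=lambda im,b:cv2.resize(im['color'][b[1]:b[3],b[0]:b[2],::-1],(400,400),interpolation=cv2.INTER_CUBIC)
cv2.imwrite('pics/g1.png',np.hstack([c(a,(325,190,415,280)),c(w,(200,80,520,400))]))
E
```

```text
5.65 [ 0.50158515 -0.22988376  0.08998995] 0.009502246910759227 29.799464643001556 [-2.66666151 -0.53143873  3.95058966]
```

View pics/g1.png

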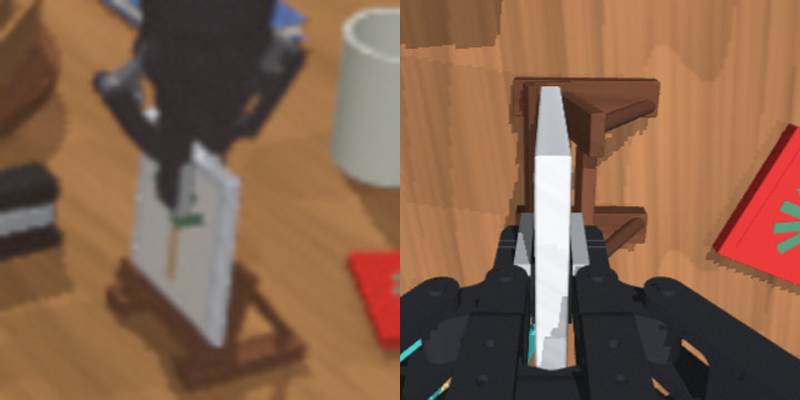

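The picture is held flush and upright (width 9.5 mm), with its far top corner at about (322,204). Next I lift it clear and turn.

Emit:
send_rows:
  steps: [-1, 0, 0, 0, 0, -1, 0, 0, 0, 0, -1, 0, 0.2, -0.7, 0, -1, 0, 0.2, -0.8, 0, -1, 0, 0.2, -1, 0, -1, 0, 0, -1.5, 0, -1, 0, 0, -2, 0, -1, 0, 0, -2, 0, -1, 0, 0, -2, 0, -1, 0, 0, -2, 0, -1, 0, 0, 0, 0, -1, 0, 0, 0, 0]
  newtons: 50

```text
clock: 6.95
position: [0.51, -0.2309, 0.211]
ee_rot: [0.002, 0.741, 0.672, 0.001]
contact_force: [-0.4, 0.1, -1.9]
width: 0.0094
gripper_force: 50.8
```

Emit:
send_rows:
  steps: [-1, 0, 0, 0, -8, -1, 0, 0, 0, -8, -1, 0, 0, 0, -8, -1, 0, 0, 0, -8, -1, 0, 0, 0, -8, -1, 0, 0, 0, -8, -1, 0, 0, 0, -8, -1, 0, 0, 0, -8, -1, 0, 0, 0, -8, -1, 0, 0, 0, -8, -1, 0, 0, 0, -8, -1, 0, 0, 0, -8]

```text
clock: 8.15
position: [0.5085, -0.2303, 0.2086]
ee_rot: [-0.0, -0.006, 1.0, 0.001]
contact_force: [0.7, 0.2, -1.0]
width: 0.0094
gripper_force: 50.7
```

Emit:
send_rows:
  steps: [-1, 0, 0, 0, 0, -1, 0, 0, 0, 0]

```text
clock: 8.35
position: [0.5084, -0.2304, 0.2092]
ee_rot: [-0.0, -0.002, 1.0, 0.0]
contact_force: [-0.3, 0.3, -2.2]
width: 0.0092
gripper_force: 50.7
```

```bash
python3 - <<'E'
from h import *
import pickle
s=get_state();print(s['clock'],s['position'],s['width'],s['gripper_force'],s['qpos'].round(2))
w=cam('wrist');pickle.dump(w,open('w3.pkl','wb'))
g=cv2.cvtColor(w['color'],cv2.COLOR_RGB2GRAY);print(g[150:240:3,321],g[330:400:3,320])
save(w,'pics/w3.png',(220,80,420,400),1.8)
go([.5509,.0469,.21]);
E
```

```text
8.35 [ 0.50839708 -0.23041049  0.20919046] 0.009247975183619403 50.67274332046509 [-0.55  0.26  1.58  0.    1.3  -2.13]
[146 144 145 142 143 144 144 141 142 142 141 143 141 142 142 141 142 142
 166 247 250 249 248 247 248 248 249 250 250 247] [221 222 222 221 252 252 253 253 253 252 252 252 253 252 250 229  33  27
  27  34  28  33  30  30]
t 8.4 pos [ 0.5084 -0.2304  0.2094] yaw 1.575 | roll 0.0 shift cm [-4.37 27.72 -0.06]
```

View pics/w3.png

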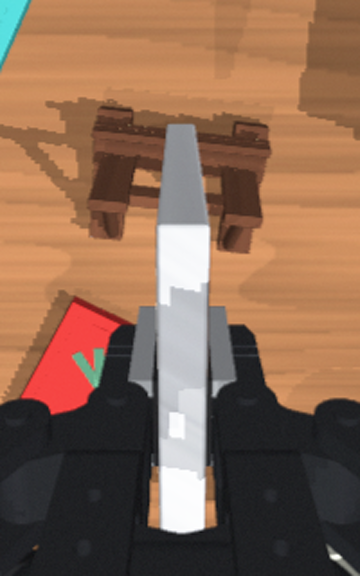

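The picture hangs straight in the jaws. Its top edge runs from row 204 to row 375, and the bottom far edge is at row 149.

```bash
python3 - <<'E'
from h import *
import pickle
w=pickle.load(open('w3.pkl','rb'));M=w['mount'];w['T']=M
for h in(-.036,-.040,-.044):
    print(h,[ (onz(w,321,r,h)[0]*1000).round(1) for r in(204.5,375.5)], [onz(w,u,204.5,h)[1]*1000 for u in(307.5,336.5)])
for h in(.066,.07,.074): print(h,onz(w,321,149,h)[0]*1000)
E
```

```text
-0.036 [np.float64(45.8), np.float64(-30.1)] [np.float64(-5.601921721821181), np.float64(4.387873773092359)]
-0.04 [np.float64(47.2), np.float64(-25.8)] [np.float64(-5.433097522712697), np.float64(4.180186006206123)]
-0.044 [np.float64(48.6), np.float64(-21.6)] [np.float64(-5.264273323604214), np.float64(3.972498239319888)]
0.066 47.500561758232784
0.07 46.81633188332203
0.074 46.13210200841127
```

Emit:
send_rows:
  steps: [-1, -0.55, 3.48, -0.2, 0, -1, -0.55, 3.48, 0, 0, -1, -0.55, 3.48, 0, 0, -1, -0.55, 3.48, 0, 0, -1, -0.55, 3.48, 0, 0, -1, -0.55, 3.48, 0, 0, -1, -0.55, 3.48, 0, 0, -1, -0.55, 3.48, 0, 0]

```text
clock: 9.2
position: [0.5507, 0.0496, 0.212]
ee_rot: [0.0, -0.002, 1.0, 0.0]
contact_force: [0.1, -0.1, -1.3]
width: 0.0092
gripper_force: 50.7
```

Emit:
send_rows:
  steps: [-1, 0, 0, 0, -7.2, -1, 0, 0, 0, -7.2, -1, 0, 0, 0, -7.2, -1, 0, 0, 0, -7.2, -1, 0, 0, 0, -7.2, -1, 0, 0, 0, 0, -1, 0, 0, 0, 0, -1, 0, 0, 0, 0]

```text
clock: 10.0
position: [0.5506, 0.0481, 0.212]
ee_rot: [0.0, -0.311, 0.95, 0.0]
contact_force: [1.3, -0.2, -1.3]
width: 0.0094
gripper_force: 50.7
```

```bash
python3 - <<'E'
from h import *
import pickle
go([.5525,.0481,.135],2.203)
s=get_state()
w=cam('wrist');pickle.dump(w,open('w4.pkl','wb'));save(w,'pics/w4.png',None,1.25)
c=np.array([.5509,.0469]);X=np.array([-.807,-.59]);Y=np.array([.59,-.807])
print(proj(w,[[*(c+a*X+b*Y),.034+h] for a,b,h in((.049,-.008,.04),(.049,.008,.04),(-.049,.008,.04),(-.049,-.008,.04),(.045,-.014,.052))]).round())
print(proj(w,[[*(s['position'][:2]+(.002+.045)*X),s['position'][2]-.07]]))
E
```

```text
t 10.0 pos [0.5506 0.0481 0.212 ] yaw 2.2033 | roll 0.01 shift cm [-0.15 -0.11  7.7 ]
[[329. 133.]
 [310. 133.]
 [311. 238.]
 [328. 238.]
 [337. 139.]]
[[321.50939942 149.37988246]]
```

View pics/w4.png

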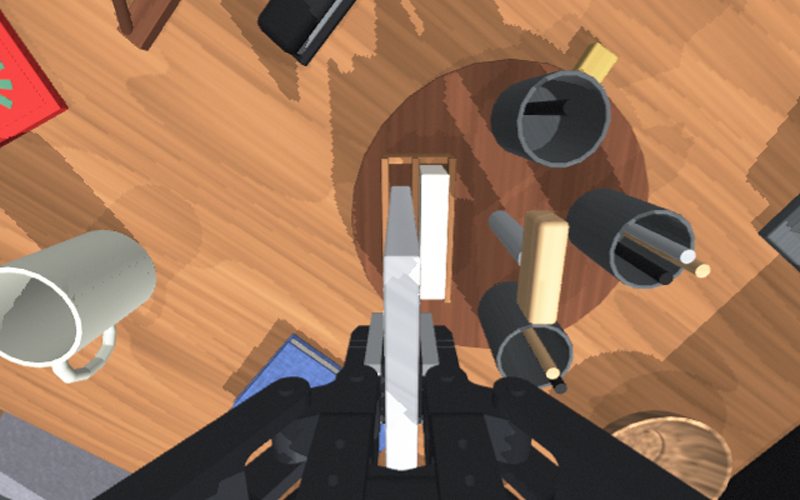

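The rack is seen well: the empty slot spans columns 388–414 in the 1.25x view, with its far end wall at row 160. Both match the prediction.

```bash
python3 - <<'E'
from h import *
import pickle
w=pickle.load(open('w4.pkl','rb'));c=np.array([.5509,.0469]);X=np.array([-.807,-.59]);Y=np.array([-.59,.807])
for n,u,v,z in(('endinner',400,163.5,.064),('endouter',400,157,.064),('outer wall out',382,200,.074),('outer wall in',389,165,.074),('mid wall out',414,165,.074),('cards in',448,200,.086)):
    p=onz(w,u/1.25,v/1.25,z)[:2]-c;print(n,'along',(p@X*1e3).round(1),'across',(p@Y*1e3).round(1))
E
```

```text
endinner along 49.3 across 0.0
endouter along 53.8 across 0.0
outer wall out along 25.5 across -12.5
outer wall in along 49.5 across -7.4
mid wall out along 49.5 across 9.5
cards in along 28.0 across 32.0
```

Emit:
send_rows:
  steps: [-1, -0.15, 0, 1.5, 0, -1, 0, 0, 2, 0, -1, 0, 0, 1.5, 0, -1, 0, 0, 1, 0, -1, 0, 0, 1, 0, -1, 0, 0, 0.8, 0, -1, 0, 0, 0.8, 0, -1, 0, 0, 0.7, 0, -1, 0, 0, 0.6, 0, -1, 0, 0, 0, 0, -1, 0, 0, 0, 0]

```text
clock: 11.15
position: [0.5519, 0.0489, 0.1132]
ee_rot: [0.0, -0.312, 0.95, 0.0]
contact_force: [0.3, 0.8, -2.6]
width: 0.0096
gripper_force: 50.6
```

Emit:
send_rows:
  steps: [-1, 0, 0, 0.3, 0, -1, 0, 0, 0.3, 0, -1, 0, 0, 0, 0, -1, 0, 0, 0, 0]

```text
clock: 11.55
position: [0.5518, 0.0489, 0.107]
ee_rot: [-0.0, -0.312, 0.95, 0.0]
contact_force: [-0.6, -1.7, -1.5]
width: 0.0094
gripper_force: 50.6
```

```bash
python3 - <<'E'
from h import *
go([.5525,.0481,.104],2.203);s=get_state();print(s['contact_force'],s['gripper_force'])
E
```

```text
t 11.55 pos [0.5518 0.0489 0.107 ] yaw 2.2056 | roll 0.15 shift cm [-0.01 -0.11  0.3 ]
[-0.62563472 -1.66317068 -1.45935107] 50.62410593032837
```

No contact yet. I'll lower it in small steps.

Emit:
send_rows:
  steps: [-1, 0, 0, 0.15, 0, -1, 0, 0, 0.15, 0, -1, 0, 0, 0, 0, -1, 0, 0, 0, 0]

```text
clock: 11.95
position: [0.5518, 0.049, 0.104]
ee_rot: [-0.0, -0.312, 0.95, 0.0]
contact_force: [0.8, -0.5, -2.3]
width: 0.0092
gripper_force: 50.6
```

Emit:
send_rows:
  steps: [-1, 0, 0, 0.1, 0, -1, 0, 0, 0, 0, -1, 0, 0, 0, 0]

```text
clock: 12.25
position: [0.5518, 0.0489, 0.1031]
ee_rot: [0.0, -0.312, 0.95, 0.0]
contact_force: [-0.6, -0.8, -1.6]
width: 0.0096
gripper_force: 50.8
```

Emit:
send_rows:
  steps: [-1, 0, 0, 0.1, 0, -1, 0, 0, 0.1, 0, -1, 0, 0, 0, 0, -1, 0, 0, 0, 0]

```text
clock: 12.65
position: [0.5522, 0.049, 0.103]
ee_rot: [0.001, -0.312, 0.95, -0.0]
contact_force: [-1.9, -0.2, 8.9]
width: 0.0095
gripper_force: 52.3
```

Emit:
send_rows:
  steps: [-1, 0, 0, 0.1, 0, -1, 0, 0, 0.1, 0, -1, 0, 0, 0, 0, -1, 0, 0, 0, 0]

```text
clock: 13.05
position: [0.5527, 0.0491, 0.1029]
ee_rot: [0.002, -0.313, 0.95, -0.001]
contact_force: [-2.8, 0.4, 19.6]
width: 0.0098
gripper_force: 54.0
```

Emit:
send_rows:
  steps: [-1, 0, 0, -0.3, 0, -1, 0, 0, 0, 0, -0.7, 0, 0, 0, 0, -0.6, 0, 0, 0, 0, -0.4, 0, 0, 0, 0, -0.2, 0, 0, 0, 0, -0.2, 0, 0, 0, 0, -0.2, 0, 0, 0, 0]

```text
clock: 13.85
position: [0.5518, 0.0489, 0.1019]
ee_rot: [-0.0, -0.312, 0.95, 0.0]
contact_force: [0.9, -0.2, -0.6]
width: 0.0345
gripper_force: 0.0
```

Emit:
send_rows:
  steps: [-0.2, 0, 0, -1, 0, -0.2, 0, 0, -2, 0, -0.2, 0, 0, -3, 0, -0.2, 0, 0, -3, 0, -0.2, 0, 0, -2, 0, -0.2, 0, 0, 0, 0, -0.2, 0, 0, 0, 0, -0.2, 0, 0, 0, 0]

```text
clock: 14.65
position: [0.5509, 0.049, 0.2109]
ee_rot: [-0.001, -0.312, 0.95, 0.0]
contact_force: [1.1, -0.3, -0.3]
width: 0.0339
gripper_force: 0.0
```

```bash
python3 - <<'E'
from h import *
import pickle
w=cam('wrist');pickle.dump(w,open('w5.pkl','wb'))
a=cam('side')
c=lambda im,b:cv2.resize(im['color'][b[1]:b[3],b[0]:b[2],::-1],(400,400),interpolation=cv2.INTER_CUBIC)
cv2.imwrite('pics/p1.png',np.hstack([c(a,(260,130,360,230)),c(w,(240,50,560,370))]))
hsv=cv2.cvtColor(w['color'],cv2.COLOR_RGB2HSV)
m=cv2.inRange(hsv,np.array((15,60,200)),np.array((28,160,255)));k=np.zeros_like(m);k[130:300,390:470]=m[130:300,390:470]
cc=max(cv2.findContours(k,0,1)[0],key=cv2.contourArea)[:,0,:]
P=np.array([onz(w,u,v,.152)[:2] for u,v in cc]);r=cv2.minAreaRect((P*1000).astype(np.float32));print(r,cv2.boundingRect(cc))
go([.5037,.1115,.23],2.203)
E
```

```text
((503.409423828125, 110.31289672851562), (57.858604431152344, 14.605964660644531), 36.78860855102539) (424, 178, 30, 82)
t 14.75 pos [0.5509 0.049  0.2107] yaw 2.2056 | roll 0.15 shift cm [ 0.12  7.84 -1.93]
```

View pics/p1.png

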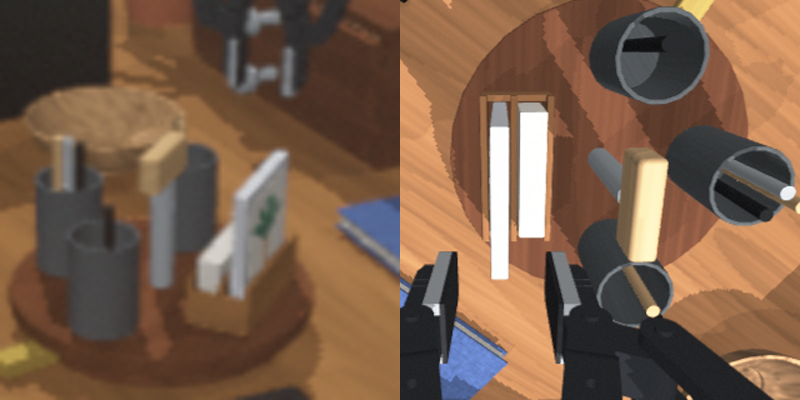

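The picture stands in the outer slot and is released, and the bar is at (640,205) in the right-hand panel. Next I go over the bar and down onto it.

Emit:
send_rows:
  steps: [-0.2, 0.1, 2, -1, -0.4, -0.2, 0, 3, -0.5, 0, -0.2, 0, 2.8, 0, 0, -0.2, 0, 0, 0, 0, -0.2, 0, 0, 0, 0]

```text
clock: 15.25
position: [0.5037, 0.1117, 0.2274]
ee_rot: [0.0, -0.316, 0.949, -0.0]
contact_force: [0.3, -0.6, -0.0]
width: 0.034
gripper_force: 0.0
```

```bash
python3 - <<'E'
from h import *
go([.5036,.111,.121],2.213);print(get_state()['qpos'].round(2))
E
```

```text
t 15.25 pos [0.5037 0.1117 0.2274] yaw 2.2145 | roll 0.09 shift cm [ 0.05 -0.05 10.64]
[ 0.08  0.19  1.63 -0.    1.32 -2.13]
```

Emit:
send_rows:
  steps: [-0.2, 0, 0, 2.5, 0, -0.2, 0, 0, 2.5, 0, -0.2, 0, 0, 2.5, 0, -0.2, 0, 0, 2, 0, -0.2, 0, 0, 1.1, 0, -0.2, 0, 0, 0, 0, -0.2, 0, 0, 0, 0]

```text
clock: 15.95
position: [0.5052, 0.1107, 0.1216]
ee_rot: [0.0, -0.315, 0.949, -0.0]
contact_force: [0.3, 0.8, 0.5]
width: 0.0338
gripper_force: 0.0
```

Emit:
send_rows:
  steps: [-0.4, 0, 0, 0, 0, -0.5, 0, 0, 0, 0, -0.6, 0, 0, 0, 0, -1, 0, 0, 0, 0, -1, 0, 0, 0, 0, -1, 0, 0, 0, 0, -1, 0, 0, 0, 0]
  newtons: 40

```text
clock: 16.65
position: [0.5042, 0.1121, 0.1221]
ee_rot: [0.001, -0.315, 0.949, 0.001]
contact_force: [-3.2, 3.8, 5.5]
width: 0.0154
gripper_force: 41.6
```

Emit:
send_rows:
  steps: [-1, 0, 0, 0, 1, -1, 0, 0, 0, 2, -1, 0, 0, 0, 3, -1, 0, 0, 0, 4, -1, 0, 0, 0, 4, -1, 0, 0, 0, 4, -1, 0, 0, 0, 4, -1, 0, 0, 0, 4, -1, 0, 0, 0, 4, -1, 0, 0, 0, 4, -1, 0, 0, 0, 4, -1, 0, 0, 0, 4]

```text
clock: 17.85
position: [0.5043, 0.112, 0.1221]
ee_rot: [0.0, 0.047, 0.999, 0.001]
contact_force: [-2.4, 4.7, 5.6]
width: 0.0158
gripper_force: 41.6
```

Emit:
send_rows:
  steps: [-1, 0, 0, 0, 4, -1, 0, 0, 0, 4, -1, 0, 0, 0, 4, -1, 0, 0, 0, 4, -1, 0, 0, 0, 4, -1, 0, 0, 0, 4, -1, 0, 0, 0, 4, -1, 0, 0, 0, 4, -1, 0, 0, 0, 4, -1, 0, 0, 0, 4, -1, 0, 0, 0, 4, -1, 0, 0, 0, 4]

```text
clock: 19.05
position: [0.5042, 0.1119, 0.1221]
ee_rot: [-0.0, 0.449, 0.893, 0.001]
contact_force: [-3.6, 4.7, 5.2]
width: 0.0155
gripper_force: 41.7
```

Emit:
send_rows:
  steps: [-1, 0, 0, 0, 4, -1, 0, 0, 0, 4, -1, 0, 0, 0, 4, -1, 0, 0, 0, 4, -1, 0, 0, 0, 4, -1, 0, 0, 0, 3, -1, 0, 0, 0, 2, -1, 0, 0, 0, 1, -1, 0, 0, 0, 0, -1, 0, 0, 0, 0, -1, 0, 0, 0, 0]

```text
clock: 20.15
position: [0.5041, 0.1119, 0.1221]
ee_rot: [-0.0, 0.638, 0.77, 0.001]
contact_force: [-1.9, 4.1, 6.0]
width: 0.0153
gripper_force: 41.7
```

```bash
python3 - <<'E'
from h import *
import pickle
s=get_state();y=yaw(s);print(s['clock'],s['position'],y,'target',np.pi+.0890-np.pi,s['contact_force'],s['moment'],s['gripper_force'])
ims={n:cam(n) for n in('wrist','side','scene')};pickle.dump(ims,open('i6.pkl','wb'))
c=lambda im,b:cv2.resize(im['color'][b[1]:b[3],b[0]:b[2],::-1],(400,400),interpolation=cv2.INTER_CUBIC)
cv2.imwrite('pics/f.png',np.hstack([cv2.resize(ims['wrist']['color'][:,:,::-1],(480,300)),c(ims['side'],(250,130,350,230))[50:350,:320]]))
E
```

```text
20.15 [0.50412589 0.11185458 0.1220828 ] 0.18784840385248872 target 0.08899999999999997 [-1.93903935  4.06137048  6.00752552] [ 0.39740064  0.32310668 -0.07842378] 41.673765778541565
```

View pics/f.png

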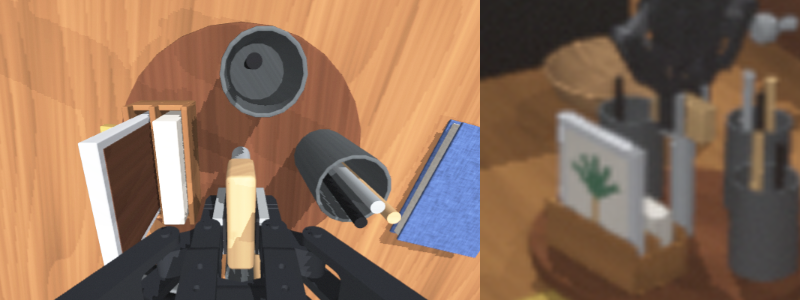

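The view shows the picture in the slot leaning lightly on the outer wall, and the grip on the bar. The rack is a few degrees short of the tab, which is partly visible at about (137,172) in raw wrist pixels.

```bash
python3 - <<'E'
from h import *
import pickle
w=pickle.load(open('i6.pkl','rb'))['wrist'];hsv=cv2.cvtColor(w['color'],cv2.COLOR_RGB2HSV)
def pts(lo,hi,b,z):
    m=cv2.inRange(hsv,np.array(lo),np.array(hi));k=np.zeros_like(m);x0,y0,x1,y1=b;k[y0:y1,x0:x1]=m[y0:y1,x0:x1]
    c=max(cv2.findContours(k,0,1)[0],key=cv2.contourArea)[:,0,:];print(cv2.boundingRect(c))
    P=np.array([onz(w,u,v,z)[:2]*1000 for u,v in c],np.float32);r=cv2.minAreaRect(P)
    b=cv2.boxPoints(r);e=max(b[1]-b[0],b[2]-b[1],key=np.linalg.norm);print(r,'normal',(np.arctan2(e[1],e[0])-np.pi/2+np.pi/2)%np.pi-np.pi/2)
pts((0,0,215),(179,40,255),(212,145,255,300),.086)
pts((15,70,200),(28,160,255),(295,200,350,330),.152)
pts((18,110,120),(34,255,255),(125,160,165,190),.014)
E
```

```text
(212, 153, 35, 146)
((448.33465576171875, 103.71994018554688), (19.226179122924805, 93.92157745361328), 8.843924522399902) normal 0.15435553
(302, 212, 39, 118)
((501.1052551269531, 124.6645278930664), (14.696516990661621, 52.255126953125), 11.070104598999023) normal 0.19320989
(133, 165, 23, 11)
((362.1831359863281, 109.67054748535156), (19.091686248779297, 5.413428783416748), 34.405433654785156) normal -0.9703082
```

Emit:
send_rows:
  steps: [-1, 0, 0, 0, 1.5, -1, 0, 0, 0, 1.5, -1, 0, 0, 0, 1.5, -1, 0, 0, 0, 1, -1, 0, 0, 0, 0.3, -1, 0, 0, 0, 0, -1, 0, 0, 0, 0, -1, 0, 0, 0, 0]

```text
clock: 21.1
position: [0.5041, 0.1118, 0.1221]
ee_rot: [-0.0, 0.676, 0.737, 0.001]
contact_force: [-2.7, 4.3, 5.8]
width: 0.0154
gripper_force: 41.7
```

```bash
python3 - <<'E'
from h import *
import pickle
s=get_state();print(s['clock'],s['position'],yaw(s),s['contact_force'],s['gripper_force'])
ims={n:cam(n) for n in('wrist','side','scene')};pickle.dump(ims,open('i7.pkl','wb'))
A=s['position'][:2]
for n,b in(('side',(245,195,300,240)),('wrist',(90,100,230,260))):
    im=ims[n];hsv=cv2.cvtColor(im['color'],cv2.COLOR_RGB2HSV)
    m=cv2.inRange(hsv,np.array((20,120,110)),np.array((34,255,255)));k=np.zeros_like(m);x0,y0,x1,y1=b;k[y0:y1,x0:x1]=m[y0:y1,x0:x1]
    cs=cv2.findContours(k,0,1)[0]
    for c in sorted(cs,key=cv2.contourArea)[-2:]:
        P=np.array([onz(im,u,v,.014)[:2] for u,v in c[:,0,:]]);d=P.mean(0)-A;print(n,cv2.boundingRect(c),P.mean(0).round(4),np.linalg.norm(d).round(4),np.arctan2(-d[1],-d[0]).round(3))
w=ims['wrist'];hsv=cv2.cvtColor(w['color'],cv2.COLOR_RGB2HSV)
m=cv2.inRange(hsv,np.array((15,70,200)),np.array((28,160,255)));k=np.zeros_like(m);k[200:330,295:350]=m[200:330,295:350]
c=max(cv2.findContours(k,0,1)[0],key=cv2.contourArea)[:,0,:]
r=cv2.minAreaRect(np.array([onz(w,u,v,.152)[:2]*1000 for u,v in c],np.float32));print(r)
# rack outer-wall end corners by line fit of far end wall? rack walls (side view) predicted vs. image
C=A;o=np.array([-np.cos(yaw(s)),-np.sin(yaw(s))]);t=np.array([-o[1],o[0]])
print(proj(ims['side'],[[*(C+.093*o+e*.054*t),.074] for e in(-1,1)]).round(1),proj(ims['side'],[[*(C+.12*o),.034],[C[0]-.15*np.cos(.089),C[1]-.15*np.sin(.089),.014]]).round(1))
g=lambda n,b,z:cv2.resize(ims[n]['color'][b[1]:b[3],b[0]:b[2],::-1],None,fx=z,fy=z,interpolation=cv2.INTER_CUBIC)
cv2.imwrite('pics/f2.png',np.hstack([g('side',(245,145,345,245),4),g('wrist',(80,60,340,320),400/260)]))
E
```

```text
21.1 [0.50412771 0.11181945 0.12209885] 0.08673150242326616 [-2.7283955   4.34998178  5.75978988] 41.6643351316452
side (259, 216, 14, 8) [0.3718 0.0882] 0.1344 0.177
((502.4579772949219, 124.80184173583984), (14.753029823303223, 52.206180572509766), 4.975470542907715)
[[264.8 189.7]
 [284.2 203.6]] [[266.8 210.6]
 [258.4 219.1]]
```

```bash
python3 - <<'E'
from h import *
import pickle
A=np.array([.5041,.1118])
for f,b in(('w1',(220,135,252,170)),('w4',(455,25,500,75)),('w5',(450,30,560,80))):
    im=pickle.load(open(f+'.pkl','rb'));hsv=cv2.cvtColor(im['color'],cv2.COLOR_RGB2HSV)
    m=cv2.inRange(hsv,np.array((18,115,140)),np.array((32,255,255)));k=np.zeros_like(m);x0,y0,x1,y1=b;k[y0:y1,x0:x1]=m[y0:y1,x0:x1]
    c=max(cv2.findContours(k,0,1)[0],key=cv2.contourArea)[:,0,:]
    P=np.array([onz(im,u,v,.014)[:2] for u,v in c],np.float32);r=cv2.minAreaRect(P*1000);d=np.array(r[0])/1000-A
    print(f,cv2.boundingRect(c),r,np.arctan2(-d[1],-d[0]).round(3))
E
```

```text
w1 (226, 141, 24, 21) ((367.5312194824219, 99.51274108886719), (25.61869239807129, 21.9019775390625), 5.133996486663818) 0.09
w4 (462, 34, 32, 32) ((366.0212097167969, 97.98114013671875), (22.36228370666504, 21.245243072509766), 5.340826034545898) 0.1
w5 (462, 34, 32, 32) ((366.04376220703125, 97.96392059326172), (22.165246963500977, 21.1882266998291), 5.407256126403809) 0.1
```

```bash
python3 -c "
from rig import sign_off
print(sign_off())"
```

```text
the job is handed in; nothing more can be done
None
```

The job is handed in: the picture stands in the rack's outer slot, leaning lightly on the outer wall, and the carousel is turned to the front tab (within about 0.01 rad as measured) with the gripper still holding the bar.

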